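# Load the tile reader and slide its carriage to the trip plunger

## Task

Put the round white reference tile flat into the round pocket of the tile reader's carriage. Then take the carriage by its blue grip and slide it along its track, under the read head, until its nose has pushed the red trip plunger about half way in - never all the way to the bottom - and let go, leaving it there. Leave the square tile and the other glassware and tools on the bench where they are.

Things in the scene. Friction and masses are not known exactly. Their poses are not given: they have to be found in the camera images.
- reader: Pale blue tile reader, fixed, 400 mm long (its y), 210 deep, 250 high. Its deck slopes 32 degrees, rising towards the reader's +x; low edge about 30 mm above the bench. Origin: on the bench, 85 mm straight below deck. A housing 135 mm high stands behind the track.
- deck (a point): Middle of the deck's surface; its axes are the reader's (level, not sloped). Deck coordinates from here: u up the slope, v along reader y (from the loading end towards the read head), n normal to the deck. Deck: u -95 to 60, v -200 to 200 mm. Housing behind it from u = 47, n = 0 up to u = 60, n = 21.
- head (a point): Centre of the underside of the read head, a box that overhangs the track: v 20 to 120, u -5 to 75, n 55 to 125 mm; behind it a tower, v 15 to 200, u 60 to 100, up to n = 130. Below the head a vertical tool cannot follow the grip: it must lean with the deck's normal, about 32 degrees. Axes as the reader's.
- carriage (a joint): Aluminium carriage along its track, m: 0 at the loading end (pocket at v = -135 mm), growing along reader +y to the read head, end 0.225. Stays where it is left; takes about 2.5 N. Plate 129 (up the slope) x 100 x 14 mm, 1 mm off the deck; a dark nose 26 mm high on its leading edge reaches 50 mm ahead of the pocket's centre.
- plunger (a joint): How far the red trip plunger (cap 20 mm) is in, m: 0 out (start), 0.012 bottomed. Stiff (8 N on top of the carriage's), stays where pushed. It points at the carriage's nose from a dark block (34 x 34 x 36 mm, black knob on top) clamped on the deck at u = -45 mm, where is not measured: the nose meets it at carriage 0.16 to 0.20.
- pocket (a point): Centre of the floor of the carriage's round pocket: 74 mm in diameter, 8 mm deep, chamfered rim. At carriage = 0 it is at u = 0, v = -135 mm, n = 7. z: deck normal (out of the pocket); y: track direction (reader y); x: up the slope. Moves with the carriage.
- grip (a point): Point to hold on the carriage's blue grip, an upright block 16 mm thick along the track (y), 24 mm wide (x), standing 45 mm above the plate along the deck normal (z): 17 mm below its top, 28 mm above the plate, 66 mm down the slope from the pocket's centre. Axes as pocket. Moves with the carriage.
- tray: Grey open tray, fixed, 130 x 230 (its y) x 16 mm, floor 4 mm thick; the two tiles lie in it. Origin: centre of its underside.
- tile_round: Round white ceramic reference tile, 70 mm in diameter, 12 mm thick, about 160 g, with a black pull bar on top: 44 mm long (its x) x 12 mm wide (its y), from 11 to 36 mm above the underside. Origin: centre of the underside, z up.
- tile_square: Bystander: square white tile, 72 x 72 x 12 mm, same pull bar. Origin: centre of the underside.
- wash_bottle: Bystander: white plastic wash bottle, 66 mm in diameter, 190 mm high. Origin: centre of the underside.
- buffer_jar: Bystander: amber jar with a blue lid, 60 mm in diameter, 85 mm high. Origin: centre of the underside.
- beaker: Bystander: glass beaker, 72 mm in diameter, 90 mm high. Origin: centre of the underside.
- sample_jar: Bystander: clear jar with a red lid, 70 mm in diameter, 100 mm high. Origin: centre of the underside.
- lab_spatula: Bystander: slim steel lab spatula, 195 mm long, 5 mm thick, lying along its x. Origin: middle of its handle, underside.
- weight: Bystander: brass weight, 44 mm in diameter, 64 mm high. Origin: centre of the underside.
Things that resemble listed ones, but are neither listed nor needed, are in the scene too. Leave any green, purple or turquoise look-alike of the tile_round alone.

How it is judged (in metres and radians):
On the way, in this order (a step that is already met when the one before it is completed fails the run):
1. the round tile lies flat in the carriage's pocket (distance between tile_round and pocket below 0.004 m and angle between the z axis of tile_round and the z axis of pocket, either way round below 0.08 rad), for 0.2 s.
2. with the tile in it, the carriage has pushed the plunger in by more than 2 mm (value of joint plunger above 0.002 m and distance between tile_round and pocket below 0.004 m), for 0.2 s.
At the end, for the whole second after the job is handed in: The round tile lies flat in the carriage's pocket (its underside within 4 mm of the centre of the pocket's floor, parallel to it within 0.08 rad), the carriage rests under the read head (joint above 0.155 m) with the plunger pushed in by 2 to 10 mm of its 12 mm, all at rest (all of step 2 and angle between the z axis of tile_round and the z axis of pocket, either way round below 0.08 rad and value of joint plunger below 0.01 m and value of joint carriage above 0.155 m and velocity of joint carriage below 0.005 m/s and linear speed of tile_round below 0.02 m/s); the robot touches nothing.
It fails at once if the plunger is driven to the bottom (pushed in by more than 11.2 mm) (value of joint plunger above 0.0112 m).
It fails at once if a bystander (square tile, jars, bottle, beaker, spatula, weight) is moved by more than 25 mm (distance of any of tile_square, wash_bottle, buffer_jar, beaker, sample_jar, lab_spatula, weight from where it was at the start of the episode above 0.025 m).
It also fails if it takes over 61 s, if anything falls off the work surface, if the arm or the gripper's body presses on something with over 40 N, if the wrist force passes 120 N, or if a joint passes its speed limit or range.

## Robot

A 7-joint arm with a two-finger parallel gripper is mounted at the origin on the work surface. World frame = base frame: x ahead of the robot, y to its left, z up, the work surface at z = 0. Lengths are in m, angles in degrees, forces in N, time in s.
With the tool pointing down it reaches from about 0.4 to 0.85 m from the base axis. Payload 6.9 kg.
Tool frame: the origin (TCP) lies midway between the tips of the shut fingers; the grasp point (between the pads) lies 19 mm behind it; z points along the fingers, y is the line along which they close (so a half turn about z gives the same grasp; the last joint's range is limited). The gripper opens to 85 mm and grips with 20 to 120 N. Pads are 22 mm wide; open, the fingers measure 114 mm over their backs; the gripper's body (76 mm by 85 mm) begins 54 mm behind the grasp point. The pads swing forward as they close: fully open they stand 13 mm farther back than shut.
Start: joints at [-59.444, 29.078, -13.613, 85.955, 7.202, 65.827, -8.869], TCP at [0.259, 0.569, 0.231] pointing down, gripper open.
Joint ranges: [-176.47, 176.47], [-13.61, 117.27], [-81.72, 77.17], [0.22, 143.17], [-87.28, 267.28], [10, 112.55], [-165.47, 165.47]. Speed limits (degrees/s): [136.94, 136.94, 180, 180, 180, 180, 180].

## Interface

Orientations are given as [roll, pitch, yaw] about the fixed x, y, z axes, in that order (R = Rz(yaw) Ry(pitch) Rx(roll)).
In Python, from plant import ctrl gives the robot as it stands. The module is installed in compiled form; this text tells all that it offers.
- The arm moves only by the tool step_arm, never from a script. Its arguments are lists of equal length, an entry for each row: "slide": the shift along the tool's x, y, z in units of 60 mm (1.0 is 60 mm), a list of three; "turn": the turn about the tool's z in units of 0.12 rad (1.0 is 0.12 rad). A call has 1 to 8 rows; each row shifts and turns the commanded pose from where the row before left it, along the tool's axes as they then stand; what a row does not reach is not made up. A row lasts 1/8 s, in which the tool goes at most 62.5 mm and 10.7 degrees, less where a joint would pass 70% of its speed; a pose out of reach is approached as far as the arm can. A call with a number of a shift or a turn outside -1 to 1 is refused whole. A call with a gripper value outside its range is refused whole. "claw" is the opening, from -1 (shut) to 1 (fully open), set as the call begins (left out, the last holds). The fingers move at their own pace and stop on an object; "squeeze" is the grip in N (left out, the last holds). Time passes only in rows, so rows that do not move let the fingers close. It gives the time, the measured TCP pose, the force, the opening and the grip force at its end, in the units of the state.
- ctrl.observe(): the state, without advancing time (a new reading comes with each control period).
- ctrl.grab_frame(name): name is "scene" or "top" or "wrist"; returns a dict with "img" (384x512x3 uint8, red, green, blue), "mtx" (3x3 intrinsics, pixels), "dist" ([k1, k2, p1, p2, k3] as OpenCV has them; the pictures are not rectified), "extrinsics" (4x4, takes a point from world to camera coordinates). Camera axes: x right, y down, z forward; pixel columns grow to the right and rows downward; lengths in m; the calibration is good to about 2 mm. A picture is of the moment at which its call begins. There is no depth.
- ctrl.finish_job(): hands the job in; it is judged then, once.
The state is a dict: "clock": time; "joint_pos": joint angles; "joint_velocities": joint speeds; "tau": joint torques, N m; "ee_pos": TCP position; "orientation": TCP orientation; "ft_force": force on the tool from outside, world axes, zero at the start; "moment": the same for the moment, N m; "width": opening from 0.0 (shut) to 1.0 (fully open); "grip_force": force on a finger pad.
Only numpy, scipy, OpenCV 4.12 (cv2) and the standard library are available. Lean on these libraries where they do the work, as an engineer would, in place of code of your own. Each camera call takes 0.05 s, during which the arm holds its last target. There are 200 camera calls.

## Working session

There is one attempt and no reset: what is moved stays moved. The work goes in short steps, Python scripts to look and compute and a tool call to move; the robot and the scene stay as the last step left them, time stands still between calls to the robot, and variables do not carry over. Pictures are saved under pics/ and viewed, at most 10 in all, crops included, and the job is handed in when it is done.

Besides the shell and the picture viewer there is one more tool, called after ">>>" as name(argument=value, ...), one argument or row to a line, values as JSON. step_arm: Moves the arm, as the interface text tells. Shifts and turns lie within -1 to 1; 1 stands for 60 mm of shift or 0.12 rad of turn. Its arguments: {"type":"object","properties":{"slide":{"type":"array","items":{"type":"array","items":{"type":"number"}}},"turn":{"type":"array","items":{"type":"number"}},"claw":{"type":"number"},"squeeze":{"type":"number"}},"required":["slide","turn"]}

```bash
mkdir -p pics
python3 - <<'E'
from plant import ctrl
import cv2, numpy as np, pickle
print(ctrl.observe())
d={}
for n in ("scene","top","wrist"):
    f=ctrl.grab_frame(n); d[n]=f
    cv2.imwrite(f"pics/{n}0.png",f["img"][:,:,::-1])
    print(n,f["mtx"].tolist(),np.round(f["dist"],4),np.round(f["extrinsics"],4).tolist())
pickle.dump(d,open("f0.pkl","wb"))
a=np.vstack([d["scene"]["img"],d["top"]["img"]])
E
```

```text
{'clock': 0.0, 'joint_pos': array([-59.44204905,  29.1240306 , -13.60854363,  86.00882209,
         7.20444494,  65.82750525,  -8.86947298]), 'joint_velocities': array([-0.02796133,  0.03308129, -0.04641667, -0.08971057, -0.00680519,
       -0.05847152,  0.03363683]), 'tau': array([ 5.43148963e-04, -6.20586920e+01, -2.18712352e+00, -2.49660480e+01,
        1.25458755e-02,  1.21026213e-02,  1.16902106e-05]), 'ee_pos': array([0.25919428, 0.56816538, 0.23044498]), 'orientation': array([-1.79898794e+02,  4.61509911e-03,  1.55488116e+02]), 'ft_force': array([-0.14495   ,  0.57680608,  0.38732531]), 'moment': array([ 0.01054904, -0.00062331, -0.03553903]), 'grip_force': 0.0, 'width': 1.0015018297397216}
scene [[405.6600872769872, 0.0, 255.59684549171178], [0.0, 405.6600872769872, 193.9813997568923], [0.0, 0.0, 1.0]] [-0.0114  0.      0.      0.      0.    ] [[0.3229, 0.9464, -0.0106, -0.041], [0.6214, -0.2204, -0.7518, -0.2643], [-0.7139, 0.2361, -0.6593, 1.5193], [0.0, 0.0, 0.0, 1.0]]
top [[442.22501814989164, 0.0, 254.89336910432493], [0.0, 442.22501814989164, 192.0677751755573], [0.0, 0.0, 1.0]] [-0.0255  0.      0.      0.      0.    ] [[-0.0271, -0.9996, 0.0068, -0.1165], [-0.9825, 0.0254, -0.1847, 0.5225], [0.1844, -0.0117, -0.9828, 1.1894], [0.0, 0.0, 0.0, 1.0]]
wrist [[276.7819731984339, 0.0, 255.78064380008718], [0.0, 276.7819731984339, 194.05662051911287], [0.0, 0.0, 1.0]] [-0.0679  0.      0.      0.      0.    ] [[0.4158, 0.9095, -0.0025, -0.6235], [0.8785, -0.4009, 0.2598, -0.0343], [0.2353, -0.1102, -0.9657, 0.38], [0.0, 0.0, 0.0, 1.0]]
```

View pics/scene0.png

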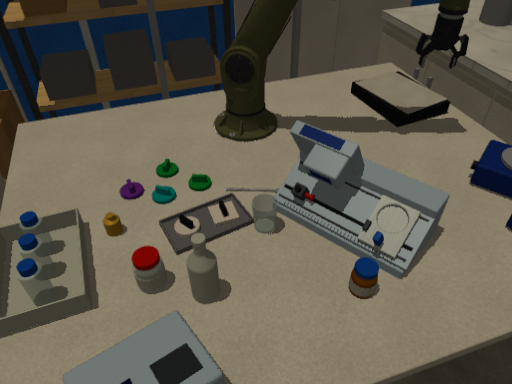

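View pics/top0.png

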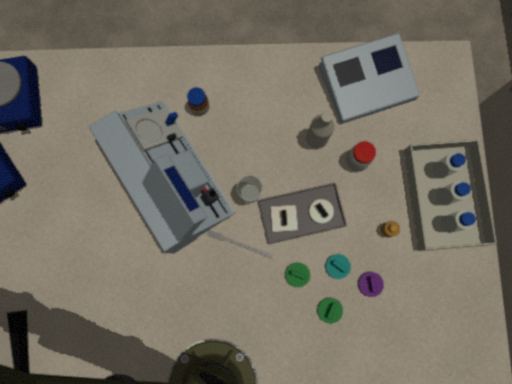

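The scene view shows the reader with pocket near (392,220), grip (378,240), red plunger (310,197) and the tray at (205,222). In the top view the pocket is near (150,128), grip (172,118), and round tile (320,211). I'll enlarge these areas.

Run:
```python
import cv2, numpy as np, pickle
d=pickle.load(open("f0.pkl","rb"))
t=d["top"]["img"][95:255,85:245]; s=d["scene"]["img"][115:275,270:450]
a=cv2.resize(t,None,fx=3.7,fy=3.7,interpolation=cv2.INTER_CUBIC)
b=cv2.resize(d["top"]["img"][175:250,250:350],(200*2//2*1,150),interpolation=cv2.INTER_CUBIC)
cv2.imwrite("pics/c1.png",a[:,:,::-1])
b=cv2.resize(s,None,fx=3.7,fy=3.7,interpolation=cv2.INTER_CUBIC)
cv2.imwrite("pics/c2.png",b[:,:,::-1])
```

```text
(no output)
```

View pics/c1.png

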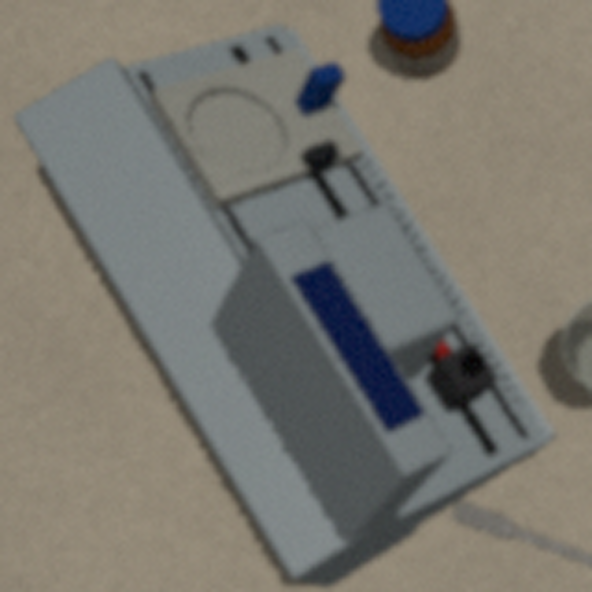

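View pics/c2.png

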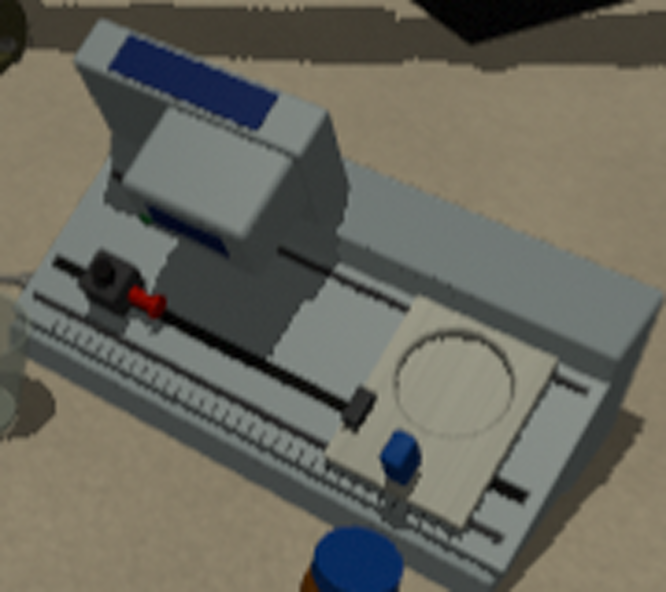

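The crops show the following (crop px; the two crops share one scale):

| Feature | Top crop | Scene crop |
|---|---|---|
| Pocket ring | (235,131) | (455,383) |
| Plate corner, up/front | (222,200) | (418,296) |
| Plate corner, up/back | (150,88) | (557,360) |
| Plate corner, low/front | (362,155) | (327,457) |
| Red cap | (442,350) | (155,303) |

Next I'll triangulate these.

```bash
cat > h.py <<'E'
import cv2, numpy as np
from scipy.spatial.transform import Rotation as Rot
def ray(f,p):
    n=cv2.undistortPoints(np.array([[p]],float),f["mtx"],f["dist"])[0,0]
    E=f["extrinsics"]; R=E[:3,:3]; o=-R.T@E[:3,3]; v=R.T@np.r_[n,1]; return o,v/np.linalg.norm(v)
def plane(f,p,q,n=(0,0,1)):
    o,v=ray(f,p); n=np.array(n,float); return o+v*(n@(np.asarray(q,float)-o))/(n@v)
def onz(f,p,z): return plane(f,p,(0,0,z))
def tri(f1,p1,f2,p2):
    o1,v1=ray(f1,p1);o2,v2=ray(f2,p2)
    st=np.linalg.lstsq(np.c_[v1,-v2],o2-o1,rcond=None)[0]
    a,b=o1+v1*st[0],o2+v2*st[1]; return (a+b)/2,np.linalg.norm(a-b)
def proj(f,X):
    E=f["extrinsics"]; r=cv2.Rodrigues(E[:3,:3])[0]
    return cv2.projectPoints(np.atleast_2d(X).astype(float),r,E[:3,3],f["mtx"],f["dist"])[0][:,0]
E
python3 - <<'E'
from h import *
import pickle
d=pickle.load(open("f0.pkl","rb")); T,S=d["top"],d["scene"]
c=lambda p,o:(np.array(p)+.5)/3.7-.5+np.array(o)
P={"pocket":((237,131),(455,383)),"upfront":((222,200),(418,296)),"upback":((150,88),(557,360)),"lowfront":((362,155),(327,457)),"redcap":((442,350),(155,303)),"deck_lowhead":((552,434),(20,320)),"gripTop":((330,72),(403,440)),"knob":((472,364),(103,270))}
for k,(t,s) in P.items():
    x,e=tri(T,c(t,(85,95)),S,c(s,(270,115))); print(k,np.round(x*1000,1),"gap",round(e*1000,1))
# white tiles
for n,f,box in(("top",T,(255,180,350,245)),("scene",S,(155,190,260,250))):
    im=f["img"]; hsv=cv2.cvtColor(im,cv2.COLOR_RGB2HSV); m=np.zeros(im.shape[:2],np.uint8)
    x0,y0,x1,y1=box; m[y0:y1,x0:x1]=(hsv[y0:y1,x0:x1,2]>135)*255
    cs,_=cv2.findContours(m,cv2.RETR_EXTERNAL,cv2.CHAIN_APPROX_NONE)
    for q in cs:
        if cv2.contourArea(q)>80: 
            e=cv2.fitEllipse(cv2.convexHull(q)); print(n,cv2.contourArea(q),np.round(e[0],1),np.round(e[1],1),e[2],"w",np.round(onz(f,e[0],.016)*1000,1))
    # dark bar
    w=[]
E
```

```text
pocket [694.2 161.9  94.9] gap 5.1
upfront [633.3 165.9 120.4] gap 5.3
upback [719.1 218.6 121. ] gap 1.2
lowfront [688.6  76.2  47.7] gap 6.6
redcap [529.3  16.1  71. ] gap 14.1
deck_lowhead [469.4 -64.2  27.8] gap 11.2
gripTop [735.6  92.3 105.7] gap 8.5
knob [511.2 -13.3  97.3] gap 3.6
top 579.5 [283.9 218.1] [30.4 31.6] 179.0677490234375 w [ 447.8 -211.1   16. ]
top 232.0 [247.  140.4] [  8.2 125.6] 0.0 w [ 680.5 -111.7   16. ]
top 415.5 [321.3 210.7] [23.2 24.1] 135.18519592285156 w [ 466.4 -319.    16. ]
top 1588.5 [306.9 203.5] [ 94.  136.7] 168.91314697265625 w [ 488.3 -278.8   16. ]
scene 774.5 [234.2 245.2] [43.5 56.8] 56.640384674072266 w [ 581.  -212.9   16. ]
scene 146.0 [186.5 225. ] [16.2 24.6] 78.35686492919922 w [ 468.6 -314.4   16. ]
scene 253.0 [223.3 211.9] [22.4 30.8] 95.22603607177734 w [ 452.4 -206.4   16. ]
scene 204.0 [265.8 243.1] [16.3 60.6] 0.0 w [ 601.5 -133.9   16. ]
scene 1072.0 [187.1 216.4] [57.1 96.5] 65.10126495361328 w [ 436.3 -306.3   16. ]
```

```bash
cat >> h.py <<'E'
def go(p,yaw,st=None):
    """units: turn first (total), then slide in turned tool frame"""
    from plant import ctrl
    st=st or ctrl.observe(); d=np.array(p,float)-st["ee_pos"]; t=(yaw-st["orientation"][2]+180)%360-180
    c,s=np.cos(np.radians(yaw)),np.sin(np.radians(yaw))
    print("turn",round(np.radians(t)/.12,3),"slide",np.round(np.array([c*d[0]+s*d[1],s*d[0]-c*d[1],-d[2]])/.06,3))
E
python3 - <<'E'
from h import *
import pickle
d=pickle.load(open("f0.pkl","rb")); T=d["top"]
g=cv2.cvtColor(T["img"],cv2.COLOR_RGB2GRAY)
for c0 in((321,211),(284,218)):
    x,y=c0; w=g[y-8:y+9,x-8:x+9].astype(float); yy,xx=np.nonzero(w<60)
    pts=np.array([onz(T,(a+x-8,b+y-8),.04)[:2] for a,b in zip(xx,yy)])
    r=cv2.minAreaRect((pts*1000).astype(np.float32)); m=pts.mean(0); ev,V=np.linalg.eigh(np.cov(pts.T))
    print(len(xx),m,np.degrees(np.arctan2(V[1,1],V[0,1]))%180,np.sqrt(ev),r)
for p in((.6,.35,.4),(.62,-.1,.4),(.43,-.319,.3)): go(p,155.5)
go((.43,-.319,.3),56)
E
```

```text
65 [ 0.46427516 -0.31519924] 33.098615056776225 [0.00388094 0.01106036] ((464.24224853515625, -315.227783203125), (37.90310287475586, 13.141761779785156), 34.054527282714844)
57 [ 0.44725406 -0.20798818] 1.2007417756143752 [0.00334908 0.01115586] ((446.71173095703125, -206.95028686523438), (11.204176902770996, 36.59128189086914), 87.83150482177734)
turn 0.001 slide [-6.677 -0.955 -2.823]
turn 0.001 slide [-10.091  -7.642  -2.823]
turn 0.001 slide [ -8.723 -12.276  -1.156]
turn -14.47 slide [-10.668  10.63   -1.156]
```

>>> step_arm(
  slide=[
    [-0.835,-0.12,-0.353],
    [-0.835,-0.12,-0.353],
    [-0.835,-0.12,-0.353],
    [-0.835,-0.12,-0.353],
    [-0.835,-0.12,-0.353],
    [-0.835,-0.12,-0.353],
    [-0.835,-0.12,-0.353],
    [-0.835,-0.12,-0.353],
  ],
  turn=[0,0,0,0,0,0,0,0],
)

```text
clock: 1.15
ee_pos: [0.6012, 0.3489, 0.4012]
orientation: [-180.0, -0.0, 155.5]
ft_force: [0.8, 1.5, 0.3]
width: 1.001
grip_force: 0.0
```

>>> step_arm(
  slide=[
    [-0.427,-0.836,0],
    [-0.427,-0.836,0],
    [-0.427,-0.836,0],
    [-0.427,-0.836,0],
    [-0.427,-0.836,0],
    [-0.427,-0.836,0],
    [-0.427,-0.836,0],
    [-0.427,-0.836,0],
  ],
  turn=[0,0,0,0,0,0,0,0],
)

```text
clock: 2.15
ee_pos: [0.6198, -0.1019, 0.4005]
orientation: [-180.0, -0.0, 155.5]
ft_force: [0.7, -0.0, -0.9]
width: 1.002
grip_force: 0.0
```

>>> step_arm(
  slide=[
    [0,0,0],
    [0,0,0],
    [0,0,0],
    [0,0,0],
    [0,0,0],
    [0,0,0],
    [0,0,0],
    [0,0,0],
  ],
  turn=[-1,-1,-1,-1,-1,-1,-1,-1],
)

```text
clock: 3.15
ee_pos: [0.62, -0.1002, 0.4003]
orientation: [180.0, -0.0, -149.3]
ft_force: [0.2, -0.5, 0.7]
width: 0.997
grip_force: 0.0
```

>>> step_arm(
  slide=[
    [0,0,0],
    [0,0,0],
    [0,0,0],
    [0,0,0],
    [0,0,0],
    [0,0,0],
    [0,0,0],
    [0,0,0],
  ],
  turn=[-1,-1,-1,-1,-1,-1,-1,-1],
)

```text
clock: 4.15
ee_pos: [0.6197, -0.1009, 0.3996]
orientation: [179.9, -0.2, -94.6]
ft_force: [0.9, 1.3, -2.4]
width: 1.002
grip_force: 0.0
```

Run:
```python
from h import *
from plant import ctrl
s=ctrl.observe(); print(s["clock"],s["ee_pos"],s["orientation"],s["joint_pos"])
go((.45,-.30,.25),33)
```

```text
4.15 [ 0.61972375 -0.10091194  0.39959088] [179.86113014  -0.1895792  -94.64985861] [ 30.70418784  29.47533382 -45.89291024  65.59831189  20.86258713
  92.92164161 165.16854846]
turn 18.566 slide [-4.18   1.242  2.493]
```

```bash
sed -i 's/print("turn",round(/print("turn",-round(/' h.py; python3 -c "
from h import *
go((.45,-.30,.25),-147)"
```

```text
turn 7.614 slide [ 4.18  -1.242  2.493]
```

>>> step_arm(
  slide=[
    [0,0,0],
    [0,0,0],
    [0,0,0],
    [0,0,0],
    [0,0,0],
    [0,0,0],
    [0,0,0],
    [0,0,0],
  ],
  turn=[0.953,0.953,0.953,0.953,0.953,0.953,0.953,0.953],
)

```text
clock: 5.15
ee_pos: [0.6199, -0.1001, 0.4]
orientation: [180.0, -0.1, -147.4]
ft_force: [-0.6, -0.3, -0.0]
width: 1.001
grip_force: 0.0
```

>>> step_arm(
  slide=[
    [0.697,-0.207,0.415],
    [0.697,-0.207,0.415],
    [0.697,-0.207,0.415],
    [0.697,-0.207,0.415],
    [0.697,-0.207,0.415],
    [0.697,-0.207,0.415],
    [0,0,0],
    [0,0,0],
  ],
  turn=[0,0,0,0,0,0,0,0],
)

```text
clock: 6.15
ee_pos: [0.4499, -0.2983, 0.2514]
orientation: [180.0, 0.0, -147.2]
ft_force: [0.5, -0.3, 0.7]
width: 1.0
grip_force: 0.0
```

Run:
```python
from h import *
from plant import ctrl
import pickle
f=ctrl.grab_frame("wrist"); pickle.dump(f,open("w1.pkl","wb")); cv2.imwrite("pics/w1.png",f["img"][:,:,::-1])
s=ctrl.observe(); print(s["ee_pos"],s["orientation"],s["joint_pos"]); print(proj(f,[(.465,-.317,.04)]))
hsv=cv2.cvtColor(f["img"],cv2.COLOR_RGB2HSV)
m=((hsv[...,2]>135)&(hsv[...,1]<70)).astype(np.uint8)*255
g=f["img"].max(2)
for q in cv2.findContours(m,cv2.RETR_EXTERNAL,cv2.CHAIN_APPROX_NONE)[0]:
    if cv2.contourArea(q)>1500:
        h=cv2.convexHull(q); e=cv2.fitEllipse(h); print(cv2.contourArea(q),np.round(e,1) if 0 else e)
        P=np.array([onz(f,p[0],.016)[:2] for p in h.astype(float)],np.float32)*1000; print("circle",cv2.minEnclosingCircle(P),cv2.fitEllipse(P))
        mm=cv2.drawContours(np.zeros_like(m),[h],-1,255,-1); ys,xs=np.nonzero((mm>0)&(g<60))
        if len(xs)>5:
            B=np.array([onz(f,(a,b),.040)[:2] for a,b in zip(xs,ys)],np.float32)*1000; print("bar",len(xs),cv2.minAreaRect(B))
```

```text
[ 0.45051817 -0.29782723  0.25174288] [-1.79990055e+02  2.76164431e-02 -1.47099827e+02] [ 52.59515445  22.25159984 -31.53634584  96.78637703  12.65502642
  64.51642836 140.38665808]
[[238.04182132 173.88523169]]
1593.5 ((-516.3750610351562, 210.03921508789062), (99.5534439086914, 1260.6533203125), 98.61254119873047)
circle ((841.5372314453125, -505.8434753417969), 80.38854217529297) ((1099.6951904296875, -1011.74462890625), (173.43238830566406, 1386.4200439453125), 28.0928897857666)
bar 177 ((807.1270751953125, -491.0409240722656), (7.690115928649902, 116.69499206542969), 67.69628143310547)
7524.0 ((-6.002410888671875, 323.77490234375), (145.7626495361328, 825.9608764648438), 0.0)
circle ((330.424560546875, 24.01634979248047), 117.59033966064453) ((976.3308715820312, -648.8161010742188), (280.72076416015625, 1614.23583984375), 0.0)
90312.5 ((243.5787811279297, 115.56051635742188), (439.9271240234375, 557.0890502929688), 75.03590393066406)
circle ((424.5935363769531, -359.3541564941406), 413.8339538574219) ((447.96502685546875, -333.40325927734375), (608.1594848632812, 821.9443359375), 42.35613250732422)
bar 8060 ((469.205810546875, -253.50686645507812), (502.2337341308594, 351.5546875), 3.5689690113067627)
```

View pics/w1.png

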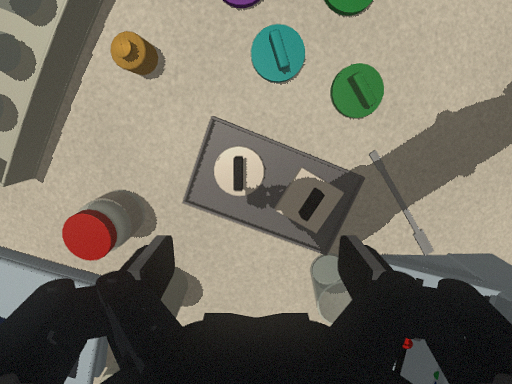

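The wrist view shows the round tile at (239,170), its bar nearly vertical in the picture, and the square tile at (308,202), partly shadowed. I'll measure the tile in that region only.

Run:
```python
from h import *
import pickle
f=pickle.load(open("w1.pkl","rb")); g=f["img"].max(2)
m=np.zeros_like(g); m[142:200,208:270]=(g[142:200,208:270]>150)*255
q=max(cv2.findContours(m,cv2.RETR_EXTERNAL,cv2.CHAIN_APPROX_NONE)[0],key=cv2.contourArea); h=cv2.convexHull(q)
P=np.array([onz(f,p[0],.016)[:2] for p in h.astype(float)],np.float32)*1000; print("circle",cv2.minEnclosingCircle(P),cv2.fitEllipse(P))
ys,xs=np.nonzero(g[150:195,226:252]<60)
B=np.array([onz(f,(a+226,b+150),.040)[:2] for a,b in zip(xs,ys)],np.float32)*1000; print("bar",len(xs),cv2.minAreaRect(B),B.mean(0))
```

```text
circle ((466.3114318847656, -317.3430480957031), 34.93471908569336) ((466.23260498046875, -317.7063903808594), (68.61310577392578, 69.50050354003906), 97.53382110595703)
bar 291 ((464.3406677246094, -317.56243896484375), (42.46630096435547, 10.584025382995605), 32.03717041015625) [ 464.28113 -317.493  ]
```

```bash
python3 -c "
from h import *
go((.4655,-.3175,.07),-147.3)"
```

```text
turn 0.029 slide [-0.033 -0.411  3.029]
```

>>> step_arm(
  slide=[
    [-0.033,-0.411,0.6],
    [0,0,0.6],
    [0,0,0.6],
    [0,0,0.6],
    [0,0,0.63],
    [0,0,0],
    [0,0,0],
  ],
  turn=[0.029,0,0,0,0,0,0],
  claw=-0.3,
)

```text
clock: 7.08
ee_pos: [0.466, -0.318, 0.0709]
orientation: [-179.9, 0.0, -147.3]
ft_force: [1.0, 0.6, 0.4]
width: 0.353
grip_force: 0.0
```

```bash
python3 -c "
from h import *
go((.4655,-.3175,.020),-147.3)"
```

```text
turn 0.001 slide [0.002 0.011 0.848]
```

>>> step_arm(
  slide=[
    [0,0,0.3],
    [0,0,0.3],
    [0,0,0.24],
    [0,0,0],
    [0,0,0],
  ],
  turn=[0,0,0,0,0],
)

```text
clock: 7.7
ee_pos: [0.465, -0.3186, 0.0198]
orientation: [-180.0, -0.0, -147.4]
ft_force: [-0.1, -0.4, 0.8]
width: 0.352
grip_force: 0.0
```

>>> step_arm(
  slide=[
    [0,0,0],
    [0,0,0],
    [0,0,0],
    [0,0,0],
    [0,0,0],
    [0,0,0],
  ],
  turn=[0,0,0,0,0,0],
  claw=-1,
  squeeze=25,
)

```text
clock: 8.45
ee_pos: [0.4648, -0.3187, 0.0198]
orientation: [-179.9, -0.0, -147.4]
ft_force: [-0.1, -0.2, 6.7]
width: 0.134
grip_force: 25.5
```

>>> step_arm(
  slide=[
    [0,0,-0.3],
    [0,0,-0.6],
    [0,0,-0.9],
    [0,0,-0.9],
    [0,0,-0.9],
    [0,0,-0.9],
    [0,0,-0.5],
    [0,0,0],
  ],
  turn=[0,0,0,0,0,0,0,0],
)

```text
clock: 9.45
ee_pos: [0.4653, -0.3185, 0.321]
orientation: [-179.8, 0.0, -147.4]
ft_force: [-0.1, 0.2, -3.0]
width: 0.134
grip_force: 24.7
```

```bash
python3 -c "
from h import *
go((.694,.162,.35),-147.3)
go((.60,.0,.35),121.6)
go((.694,.162,.30),121.6)"
```

```text
turn -0.012 slide [-7.534  4.681 -0.483]
turn 13.238 slide [ 3.346  4.693 -0.483]
turn 13.238 slide [4.825 7.442 0.35 ]
```

>>> step_arm(
  slide=[
    [0,0,0],
    [0,0,0],
    [0,0,0],
    [0,0,0],
    [0,0,0],
    [0,0,0],
    [0,0,0],
  ],
  turn=[0.946,0.946,0.946,0.946,0.946,0.946,0.946],
)

```text
clock: 10.32
ee_pos: [0.4637, -0.318, 0.3167]
orientation: [180.0, -0.2, 166.9]
ft_force: [0.2, 0.9, -1.9]
width: 0.126
grip_force: 24.7
```

>>> step_arm(
  slide=[
    [0,0,0],
    [0,0,0],
    [0,0,0],
    [0,0,0],
    [0,0,0],
    [0,0,0],
    [0,0,0],
  ],
  turn=[0.946,0.946,0.946,0.946,0.946,0.946,0.946],
)

```text
clock: 11.2
ee_pos: [0.4637, -0.318, 0.3167]
orientation: [-179.9, -0.2, 121.3]
ft_force: [0.1, -0.3, -1.6]
width: 0.13
grip_force: 24.7
```

>>> step_arm(
  slide=[
    [0.478,0.67,-0.069],
    [0.478,0.67,-0.069],
    [0.478,0.67,-0.069],
    [0.478,0.67,-0.069],
    [0.478,0.67,-0.069],
    [0.478,0.67,-0.069],
    [0.478,0.67,-0.069],
    [0,0,0],
  ],
  turn=[0,0,0,0,0,0,0,0],
)

```text
clock: 12.2
ee_pos: [0.5994, 0.0054, 0.3454]
orientation: [-179.9, -0.3, 122.0]
ft_force: [0.8, -1.3, -2.6]
width: 0.14
grip_force: 24.9
```

Run:
```python
from h import *
from plant import ctrl
s=ctrl.observe(); print(s["clock"],s["ee_pos"],s["orientation"],s["joint_pos"])
f=ctrl.grab_frame("wrist"); E=f["extrinsics"]
R=Rot.from_euler("xyz",s["orientation"],degrees=True).as_matrix()
print("cam in tool",R.T@(-E[:3,:3].T@E[:3,3]-s["ee_pos"]), "axes in tool",np.round(R.T@E[:3,:3].T,3))
# pixel of pocket from candidate TCPs
C=-E[:3,:3].T@E[:3,3]-s["ee_pos"]
for p in((.60,0,.35),(.70,.1,.35),(.73,.10,.33),(.75,.10,.35)):
    g=dict(f); X=E.copy(); X[:3,3]=-E[:3,:3]@(C+p); g["extrinsics"]=X; print(p,proj(g,[(.694,.162,.095),(.735,.092,.105),(.52,0,.08)]).round())
go((.694,.162,.30),121.6)
```

```text
12.2 [0.5993936  0.00542901 0.34541351] [-179.89364969   -0.25496208  122.00590146] [  8.52933155  23.51822645 -18.26166388  77.71966366   7.09862442
  80.10266148  22.45035313]
cam in tool [ 0.06499967  0.00018934 -0.14374351] axes in tool [[-0.001 -0.966 -0.26 ]
 [ 1.    -0.001 -0.001]
 [ 0.001 -0.26   0.966]]
(0.6, 0, 0.35) [[375. 105.]
 [371. 163.]
 [210. 137.]]
(0.7, 0.1, 0.35) [[276. 127.]
 [274. 185.]
 [121. 159.]]
(0.73, 0.1, 0.33) [[258. 115.]
 [256. 177.]
 [ 97. 150.]]
(0.75, 0.1, 0.35) [[246. 108.]
 [244. 167.]
 [ 93. 142.]]
turn 0.029 slide [1.439 2.746 0.757]
```

>>> step_arm(
  slide=[
    [0.103,0.657,0],
    [0.103,0.657,0],
    [0.103,0.657,0],
    [0.103,0.657,0],
    [0,0,0],
    [0,0,0],
  ],
  turn=[0,0,0,0,0,0],
)

```text
clock: 13.0
ee_pos: [0.7204, 0.1017, 0.3462]
orientation: [-179.8, 0.0, 121.5]
ft_force: [0.2, 0.8, -1.4]
width: 0.132
grip_force: 25.3
```

Run:
```python
from h import *
from plant import ctrl
import pickle
f=ctrl.grab_frame("wrist"); f["st"]=ctrl.observe(); pickle.dump(f,open("w2.pkl","wb")); print(f["st"]["ee_pos"],f["st"]["orientation"])
im=f["img"]; cv2.imwrite("pics/w2.png",cv2.resize(im[40:340,60:460],(800,600),interpolation=cv2.INTER_CUBIC)[:,:,::-1])
```

```text
[0.72028064 0.10145214 0.34710953] [-1.79850731e+02  3.32979559e-02  1.21446772e+02]
```

View pics/w2.png

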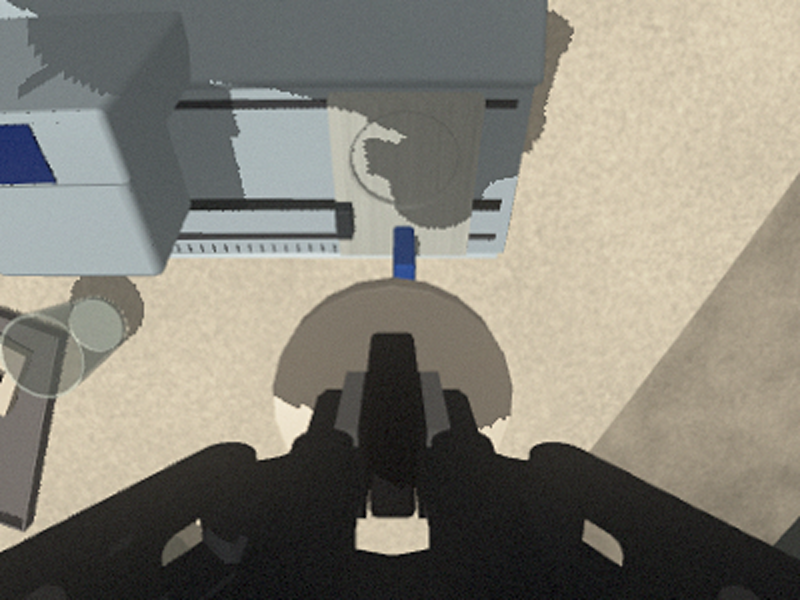

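The wrist view shows the pocket rim from (350,157) to (459,157) with its top near y=110 and bottom near 205 (crop px). The blue grip sits at x=404, the reader edges run level in the picture, and the tile hangs straight in the gripper.

Run:
```python
from h import *
import pickle
f=pickle.load(open("w2.pkl","rb")); d=pickle.load(open("f0.pkl","rb"))
F=lambda p:(60+(p[0]+.5)/2-.5,40+(p[1]+.5)/2-.5)
# yaw from slot lines / housing edges (level lines), at their heights
for a,b,z in (((182,104.5),(518,103.5),.105),((350,206),(500,206),.065),((175,258),(505,255),.032),((180,88),(540,80.5),.125)):
    A,B=onz(f,F(a),z),onz(f,F(b),z); print("dir yaw",np.degrees(np.arctan2(*(A-B)[1::-1]))%360-90)
c=onz(f,F((404.5,157.5)),.0977); print("rim centre wrist",c*1000)
yaw=np.radians(121.5); nrm=np.array([-np.sin(np.radians(32))*np.cos(yaw),-np.sin(np.radians(32))*np.sin(yaw),np.cos(np.radians(32))])
ux=np.array([np.cos(yaw)*np.cos(np.radians(32)),np.sin(yaw)*np.cos(np.radians(32)),np.sin(np.radians(32))]); vy=np.array([-np.sin(yaw),np.cos(yaw),0])
def rep(f,px,c):
    for p in px:
        q=plane(f,p,c,nrm)-c; print("  u %.1f v %.1f r %.1f"%(1e3*q@ux,1e3*q@vy,1e3*np.linalg.norm(q)))
rep(f,[F(p) for p in((350,157),(459,157),(404,110),(404,205))],c)
c3=lambda p,o:(np.array(p)+.5)/3.7-.5+np.array(o)
for n,px,o in(("top",[(187,131),(287,131),(237,88),(237,174)],(85,95)),("scene",[(395,383),(514,383),(455,329),(455,438)],(270,115))):
    cc=onz(d[n],np.mean([c3(p,o) for p in px],0),.0977); print(n,cc*1000); rep(d[n],[c3(p,o) for p in px],cc)
# contour-based ring in scene view
for n,box in(("scene",(374,202,412,236)),("top",(133,116,167,146))):
    x0,y0,x1,y1=box; g=cv2.cvtColor(d[n]["img"],cv2.COLOR_RGB2GRAY); g=cv2.resize(g[y0:y1,x0:x1],None,fx=4,fy=4,interpolation=cv2.INTER_CUBIC)
    m=(g.astype(int)<cv2.GaussianBlur(g,(0,0),10).astype(int)-7).astype(np.uint8)
    q=max(cv2.findContours(m,cv2.RETR_EXTERNAL,cv2.CHAIN_APPROX_NONE)[0],key=lambda q:cv2.boundingRect(q)[2]*cv2.boundingRect(q)[3])
    e=cv2.fitEllipse(cv2.convexHull(q)); ctr=(np.array(e[0])+.5)/4-.5+(x0,y0); print(n,"auto",ctr,np.array(e[1])/4,onz(d[n],ctr,.0977)*1000)
```

```text
dir yaw 121.3315786136317
dir yaw 121.52380246876194
dir yaw 121.91478526657858
dir yaw 122.33374119357362
rim centre wrist [691.91783705 162.49294889  97.7       ]
  u 0.5 v 37.4 r 37.4
  u 0.4 v -37.4 r 37.4
  u 35.0 v 0.7 r 35.1
  u -40.1 v -0.1 r 40.1
top [691.93854893 158.83342697  97.7       ]
  u 35.9 v -12.1 r 37.9
  u -37.1 v 12.5 r 39.1
  u -20.1 v -33.8 r 39.4
  u 19.5 v 32.9 r 38.2
scene [696.90153272 162.28812448  97.7       ]
  u -17.7 v 33.9 r 38.3
  u 17.4 v -32.6 r 36.9
  u 34.1 v 17.7 r 38.4
  u -33.3 v -17.7 r 37.7
scene auto [392.30504799 218.19248581] [29.50137901 33.44192505] [696.63748472 161.79030153  97.7       ]
top auto [147.10451984 126.9065609 ] [17.35296059 24.35887337] [701.13255589 163.39382213  97.7       ]
```

```bash
cat >> h.py <<'E'
C=np.array([.6910,.1638,.0909]); XD=np.array([-.5225,.8526,0]); YD=np.array([-.8526,-.5225,0])
def at(x,z,v=0): return C*[1,1,0]+XD*x/1e3+YD*v/1e3+[0,0,z/1e3]
E
python3 -c "
from h import *
go(at(-6.2,160),121.6)
go(at(-6.2,132),121.6)"
```

```text
turn -0.022 slide [1.037 0.129 3.118]
turn -0.022 slide [1.037 0.129 3.585]
```

>>> step_arm(
  slide=[
    [0.52,0.065,0.3],
    [0.517,0.064,0.6],
    [0,0,0.8],
    [0,0,0.8],
    [0,0,0.5],
    [0,0,0.1],
    [0,0,0],
    [0,0,0],
  ],
  turn=[-0.022,0,0,0,0,0,0,0],
)

```text
clock: 14.05
ee_pos: [0.6954, 0.1606, 0.1639]
orientation: [179.9, 0.0, 121.7]
ft_force: [-0.4, 1.2, -1.7]
width: 0.134
grip_force: 25.3
```

Run:
```python
from h import *
from plant import ctrl
import pickle
s=ctrl.observe(); print(s["ee_pos"],s["orientation"])
f=ctrl.grab_frame("scene"); t=ctrl.grab_frame("top")
a=cv2.resize(f["img"][130:280,320:450],(520,600),interpolation=cv2.INTER_CUBIC);
cv2.imwrite("pics/s3.png",a[:,:,::-1])
go(at(-6.2,130),121.6)
```

```text
[0.69541062 0.16057064 0.16393379] [1.79862630e+02 4.13723339e-02 1.21686005e+02]
turn 0.015 slide [-0.023 -0.032  0.557]
```

View pics/s3.png

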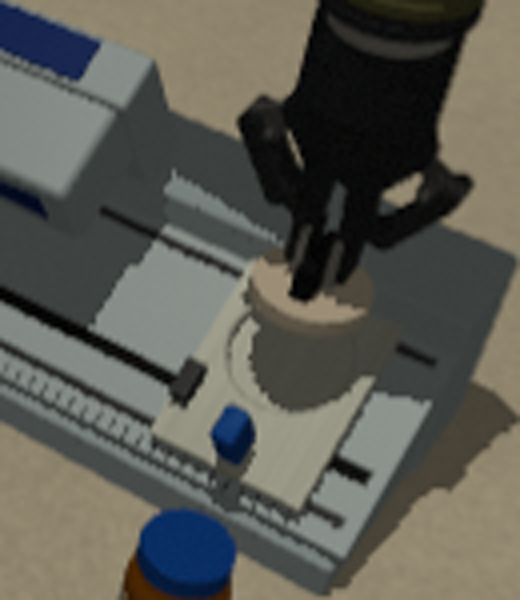

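The tile, at (310,290) in the crop, hangs level above the pocket and is lined up with it. I'll lower until contact.

>>> step_arm(
  slide=[
    [-0.023,-0.032,0.2],
    [0,0,0.2],
    [0,0,0.15],
    [0,0,0],
    [0,0,0],
  ],
  turn=[0,0,0,0,0],
)

```text
clock: 14.78
ee_pos: [0.6936, 0.1584, 0.1287]
orientation: [-180.0, -0.0, 121.7]
ft_force: [0.7, -0.8, -2.5]
width: 0.134
grip_force: 25.3
```

>>> step_arm(
  slide=[
    [0,0,0.03],
    [0,0,0.03],
    [0,0,0.03],
    [0,0,0],
  ],
  turn=[0,0,0,0],
)

```text
clock: 15.28
ee_pos: [0.6937, 0.1584, 0.1235]
orientation: [-180.0, -0.0, 121.7]
ft_force: [0.7, -0.9, 0.7]
width: 0.132
grip_force: 25.6
```

>>> step_arm(
  slide=[
    [-0.02,0,0.04],
    [-0.02,0,0.04],
    [-0.02,0,0.04],
    [0,0,0],
  ],
  turn=[0,0,0,0],
)

```text
clock: 15.78
ee_pos: [0.6966, 0.1547, 0.1175]
orientation: [179.9, 0.1, 121.7]
ft_force: [0.9, -1.5, 6.3]
width: 0.134
grip_force: 27.1
```

>>> step_arm(
  slide=[
    [-0.02,0,0.04],
    [-0.01,0,0.04],
    [-0.01,0,0.04],
    [0,0,0],
  ],
  turn=[0,0,0,0],
)

```text
clock: 16.27
ee_pos: [0.6984, 0.1517, 0.1105]
orientation: [179.9, 0.2, 121.6]
ft_force: [0.7, -3.8, 6.3]
width: 0.133
grip_force: 28.3
```

Run:
```python
from h import *
from plant import ctrl
f=ctrl.grab_frame("scene")
a=cv2.resize(f["img"][150:270,340:450],(550,600),interpolation=cv2.INTER_CUBIC);
cv2.imwrite("pics/s4.png",a[:,:,::-1])
go(at(-13,103),121.6)
```

```text
turn 0.004 slide [ 0.02  -0.     0.125]
```

View pics/s4.png

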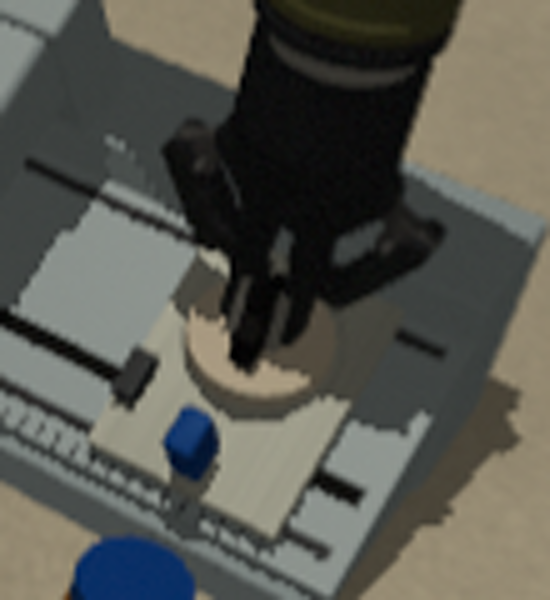

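The tile is tipping with the slope as planned, its low edge still raised near (260,395). I'll press on.

>>> step_arm(
  slide=[
    [0.005,0,0.04],
    [0.005,0,0.04],
    [0.005,0,0.03],
    [0,0,0],
  ],
  turn=[0,0,0,0],
)

```text
clock: 16.82
ee_pos: [0.6992, 0.1509, 0.1052]
orientation: [179.8, 0.3, 121.6]
ft_force: [2.0, -7.8, 11.9]
width: 0.135
grip_force: 37.3
```

>>> step_arm(
  slide=[
    [0.005,0,0.02],
    [0.0,0,0.01],
    [0,0,0],
  ],
  turn=[0,0,0],
)

```text
clock: 17.2
ee_pos: [0.7, 0.1514, 0.1049]
orientation: [179.6, 0.4, 121.5]
ft_force: [2.2, -7.2, 18.0]
width: 0.134
grip_force: 38.8
```

>>> step_arm(
  slide=[
    [0,0,0],
    [0,0,0],
    [0,0,0],
    [0,0,0],
  ],
  turn=[0,0,0,0],
  claw=-0.4,
)

```text
clock: 17.7
ee_pos: [0.7008, 0.1522, 0.1045]
orientation: [179.5, 0.4, 121.6]
ft_force: [5.3, -5.0, 13.1]
width: 0.301
grip_force: 7.6
```

>>> step_arm(
  slide=[
    [0,0,-0.3],
    [0,0,-0.6],
    [-0.6,0,-0.7],
    [-0.8,0,-0.5],
    [-0.4,0,0],
    [0,0,0],
  ],
  turn=[0,0,0,0,0,0],
)

```text
clock: 18.45
ee_pos: [0.7534, 0.0601, 0.2265]
orientation: [-179.9, 0.0, 121.5]
ft_force: [0.0, 0.5, -0.5]
width: 0.302
grip_force: 0.0
```

Run:
```python
from h import *
from plant import ctrl
import pickle
f=ctrl.grab_frame("wrist"); s=ctrl.grab_frame("scene"); st=ctrl.observe(); print(st["ee_pos"],st["orientation"],st["joint_pos"]); pickle.dump((f,s),open("w5.pkl","wb"))
a=cv2.resize(f["img"][0:200,110:400],(580,400),interpolation=cv2.INTER_CUBIC)
b=cv2.resize(s["img"][190:260,340:450],(220*2,280),interpolation=cv2.INTER_CUBIC)
c=np.zeros((600,800,3),np.uint8); c[:400,:580]=a; c[320:600,360:800]=b
cv2.imwrite("pics/w5.png",c[:,:,::-1])
```

```text
[0.7521149  0.06392312 0.2261274 ] [-1.79924375e+02 -1.35722995e-01  1.21780671e+02] [  1.10634713  42.24586289 -17.53910016  61.88166393  11.86749909
  77.60777124  17.11280344]
```

View pics/w5.png

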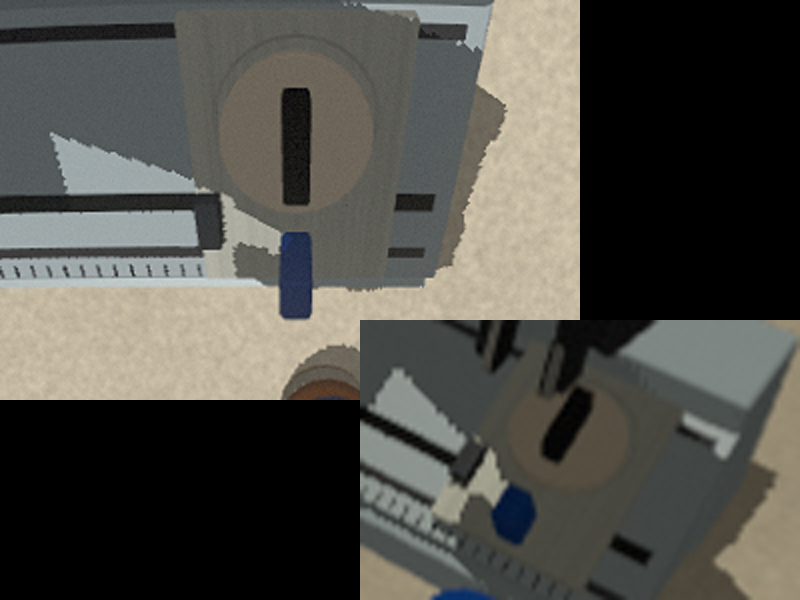

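The tile sits in the pocket. In the wrist crop its edge spans x 219–374 and y 52–213, with the bar at (296,146), and a thin crescent of rim shows uphill. I'll check flatness with numbers.

Run:
```python
from h import *
import pickle
f,s=pickle.load(open("w5.pkl","rb"))
N=-np.sin(np.radians(32))*XD+[0,0,np.cos(np.radians(32))]; U=np.cos(np.radians(32))*XD+[0,0,np.sin(np.radians(32))]
def uv(f,p,n): q=plane(f,p,C+N*n/1e3,N)-C; return np.round([1e3*q@U,1e3*q@YD],1)
W=lambda p:(110+(p[0]+.5)/2-.5,(p[1]+.5)/2-.5)
for k,p,n in(("L",(219,135),12),("R",(374,135),12),("T",(296,52),12),("B",(296,213),12),("ringT",(296,37),8),("plateUL",(176,12),8),("plateUR",(419,12),8),("barT",(296,88),36),("barB",(296,206),36),("gripTop",(296,233),53),("gripBot",(296,320),53)): print(k,uv(f,W(p),n))
Sx=lambda p:(340+(p[0]-360+.5)/4-.5,190+(p[1]-320+.5)/4-.5)
for k,p,n in(("L",(508,437),12),("R",(631,437),12),("T",(570,386),12),("B",(570,490),12),("barhi",(582,395),36),("barlo",(552,455),36)): print("scene",k,uv(s,Sx(p),n))
```

```text
L [-3.  34.6]
R [ -3.  -36.3]
T [31.8 -0.5]
B [-42.8  -0.7]
ringT [36.5 -0.5]
plateUL [46.3 48.2]
plateUR [ 46.3 -50.2]
barT [25.3 -0.4]
barB [-25.8  -0.6]
gripTop [-29.4  -0.5]
gripBot [-78.8  -0.7]
scene L [-20.2  27.4]
scene R [ 13.3 -36. ]
scene T [26.3 10.5]
scene B [-32.9 -20.6]
scene barhi [17.2 -3.5]
scene barlo [-24.3  -6. ]
```

```bash
python3 - <<'E'
from h import *
import pickle
f,s=pickle.load(open("w5.pkl","rb"))
N=-np.sin(np.radians(32))*XD+[0,0,np.cos(np.radians(32))]; U=np.cos(np.radians(32))*XD+[0,0,np.sin(np.radians(32))]
g=f["img"].astype(int)
for c in(246,270): print(c,"up",[tuple(x) for x in g[14:34,c]],"\nlow",[tuple(x) for x in g[92:114,c]])
# predicted pixels for seated tile at u offset -1.5
P=lambda u,n,v=0: C+U*u/1e3+N*n/1e3+YD*v/1e3
for du in(0,-2): print(du,proj(f,[P(35+du,12),P(-35+du,12),P(37,8),P(-37,8),P(-37+0,0),P(22+du,36),P(-22+du,36),P(22+du,12)]).round(1).tolist())
E
python3 - <<'E'
import pickle,cv2,numpy as np
f,s=pickle.load(open("w5.pkl","rb"))
im=f["img"][10:125,205:315]; im=np.clip(im.astype(float)*1.5,0,255).astype(np.uint8)
cv2.imwrite("pics/w6.png",cv2.resize(im,(572,598),interpolation=cv2.INTER_NEAREST)[:,:,::-1])
E
```

```text
246 up [(np.int64(93), np.int64(92), np.int64(84)), (np.int64(92), np.int64(92), np.int64(85)), (np.int64(94), np.int64(93), np.int64(90)), (np.int64(90), np.int64(91), np.int64(83)), (np.int64(90), np.int64(90), np.int64(84)), (np.int64(81), np.int64(82), np.int64(76)), (np.int64(90), np.int64(89), np.int64(82)), (np.int64(97), np.int64(96), np.int64(90)), (np.int64(92), np.int64(92), np.int64(83)), (np.int64(93), np.int64(95), np.int64(87)), (np.int64(94), np.int64(95), np.int64(89)), (np.int64(96), np.int64(95), np.int64(90)), (np.int64(101), np.int64(97), np.int64(89)), (np.int64(105), np.int64(99), np.int64(85)), (np.int64(107), np.int64(98), np.int64(89)), (np.int64(109), np.int64(102), np.int64(92)), (np.int64(106), np.int64(99), np.int64(87)), (np.int64(110), np.int64(101), np.int64(90)), (np.int64(109), np.int64(101), np.int64(88)), (np.int64(109), np.int64(102), np.int64(90))] 
low [(np.int64(110), np.int64(103), np.int64(91)), (np.int64(107), np.int64(99), np.int64(87)), (np.int64(109), np.int64(100), np.int64(87)), (np.int64(110), np.int64(102), np.int64(91)), (np.int64(1
[... 2240 characters left out ...]
int64(88)), (np.int64(96), np.int64(92), np.int64(85)), (np.int64(93), np.int64(93), np.int64(89)), (np.int64(89), np.int64(88), np.int64(83)), (np.int64(92), np.int64(93), np.int64(86)), (np.int64(95), np.int64(95), np.int64(90)), (np.int64(92), np.int64(94), np.int64(86)), (np.int64(92), np.int64(91), np.int64(85)), (np.int64(88), np.int64(86), np.int64(81)), (np.int64(94), np.int64(92), np.int64(86)), (np.int64(93), np.int64(92), np.int64(88))]
0 [[257.2, 21.6], [257.1, 99.2], [257.2, 17.6], [257.0, 99.1], [257.0, 95.3], [257.2, 48.0], [257.1, 99.0], [257.2, 38.2]]
-2 [[257.2, 24.2], [257.1, 101.0], [257.2, 17.6], [257.0, 99.1], [257.0, 95.3], [257.2, 50.6], [257.1, 101.0], [257.2, 40.6]]
```

View pics/w6.png

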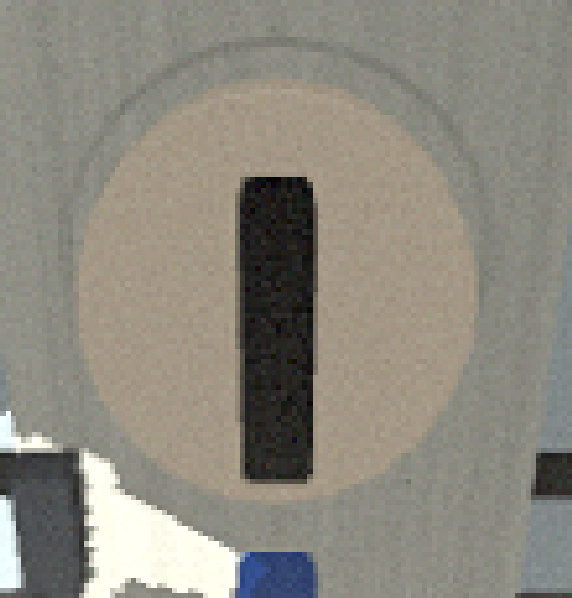

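The enlarged view shows the tile spanning rows 25.4–106.2 at the image's own scale. A seated tile would span 24–101, so its low edge (near (275,500)) is riding on the downhill rim. I'll regrip the bar, shift the tile up the slope and press it in.

```bash
python3 -c "
from h import *
go(at(-16.5,165),121.6)
go(at(-16.5,106),121.6)"
```

```text
turn 0.026 slide [1.677 0.004 1.019]
turn 0.026 slide [1.677 0.004 2.002]
```

>>> step_arm(
  slide=[
    [0.6,0.004,0.1],
    [0.6,0,0.3],
    [0.477,0,0.5],
    [0,0,0.5],
    [0,0,0.4],
    [0,0,0.2],
    [0,0,0],
    [0,0,0],
  ],
  turn=[0.026,0,0,0,0,0,0,0],
)

```text
clock: 19.55
ee_pos: [0.7005, 0.1489, 0.1074]
orientation: [180.0, -0.0, 121.6]
ft_force: [-0.4, -0.4, 0.3]
width: 0.304
grip_force: 0.0
```

>>> step_arm(
  slide=[
    [0,0,0],
    [0,0,0],
    [0,0,0],
    [0,0,0],
  ],
  turn=[0,0,0,0],
  claw=-1,
  squeeze=20,
)

```text
clock: 20.05
ee_pos: [0.7008, 0.1485, 0.1073]
orientation: [180.0, 0.0, 121.5]
ft_force: [-0.4, 0.9, 5.5]
width: 0.129
grip_force: 25.4
```

Run:
```python
from h import *
from plant import ctrl
p=ctrl.observe()["ee_pos"]; d=p-C; print("x'",d@XD*1e3,"v",d@YD*1e3,"z",p[2]*1e3); go(at(-16.5,106),121.6)
```

```text
x' -18.16987622471326 v -0.3483613904879033 z 107.2709329393538
turn -0.01 slide [ 0.028 -0.006  0.021]
```

>>> step_arm(
  slide=[
    [0.025,0,-0.016],
    [0.025,0,-0.016],
    [0,0,0],
    [0,0,0],
  ],
  turn=[0,0,0,0],
)

```text
clock: 20.55
ee_pos: [0.6991, 0.1496, 0.1084]
orientation: [-179.9, 0.1, 121.5]
ft_force: [3.2, -4.2, 1.7]
width: 0.131
grip_force: 24.9
```

>>> step_arm(
  slide=[
    [0.02,0,-0.012],
    [0.02,0,-0.012],
    [0,0,0],
    [0,0,0],
  ],
  turn=[0,0,0,0],
)

```text
clock: 21.05
ee_pos: [0.6976, 0.1516, 0.1098]
orientation: [-179.9, 0.0, 121.5]
ft_force: [2.3, -5.4, 2.0]
width: 0.132
grip_force: 25.0
```

>>> step_arm(
  slide=[
    [0.015,0,0.025],
    [0.015,0,0.025],
    [0.015,0,0.025],
    [0,0,0],
  ],
  turn=[0,0,0,0],
)

```text
clock: 21.55
ee_pos: [0.6977, 0.1515, 0.1065]
orientation: [-180.0, 0.3, 121.4]
ft_force: [3.9, -9.0, 6.6]
width: 0.133
grip_force: 26.6
```

>>> step_arm(
  slide=[
    [0.005,0,0.025],
    [0.005,0,0.025],
    [0,0,0.025],
    [0,0,0],
  ],
  turn=[0,0,0,0],
)

```text
clock: 22.05
ee_pos: [0.6986, 0.1519, 0.1036]
orientation: [179.9, 0.3, 121.3]
ft_force: [3.3, -9.7, 14.0]
width: 0.136
grip_force: 28.6
```

>>> step_arm(
  slide=[
    [0,0,0],
    [0,0,0],
    [0,0,0],
    [0,0,0],
  ],
  turn=[0,0,0,0],
  claw=-0.4,
)

```text
clock: 22.55
ee_pos: [0.6975, 0.1539, 0.1025]
orientation: [179.9, 0.2, 121.4]
ft_force: [3.7, -7.2, 9.4]
width: 0.299
grip_force: 5.6
```

Run:
```python
from h import *
go((.7521,.0639,.2261),121.7)
```

```text
turn -0.037 slide [-1.753 -0.014 -2.06 ]
```

>>> step_arm(
  slide=[
    [0,0,-0.3],
    [0,0,-0.6],
    [-0.6,0,-0.7],
    [-0.8,0,-0.46],
    [-0.353,-0.014,0],
    [0,0,0],
  ],
  turn=[0,0,0,0,0,0],
)

```text
clock: 23.3
ee_pos: [0.7497, 0.0648, 0.2233]
orientation: [-179.9, -0.1, 121.4]
ft_force: [0.1, 0.0, -0.4]
width: 0.297
grip_force: 0.0
```

```bash
cat > chk.py <<'E'
from h import *
from plant import ctrl
N=-np.sin(np.radians(32))*XD+[0,0,np.cos(np.radians(32))]; U=np.cos(np.radians(32))*XD+[0,0,np.sin(np.radians(32))]
P=lambda u,n,v=0: C+U*u/1e3+N*n/1e3+YD*v/1e3
def tile(f,off=0):
    g=f["img"].astype(int); a=proj(f,[P(0,12,off)])[0]
    x0,y0=int(a[0])-55,max(int(a[1])-60,0); w=g[y0:int(a[1])+62,x0:x0+110]
    m=((((w[...,0]-w[...,2])>14)&(w.max(2)<145))|(w.max(2)<50)&(np.abs(np.arange(w.shape[1])-55)<15)[None]).astype(np.uint8)
    m=cv2.morphologyEx(m,cv2.MORPH_OPEN,np.ones((3,3),np.uint8)); m=cv2.medianBlur(m,5)
    q=max(cv2.findContours(m,cv2.RETR_EXTERNAL,cv2.CHAIN_APPROX_NONE)[0],key=cv2.contourArea)
    print("box",np.array(cv2.boundingRect(q))+[x0,y0,0,0]); 
    print("profile col", [int(v) for v in (g[:,int(a[0])-12,0]-g[:,int(a[0])-12,2])[12:115]])
    b=g[:,int(a[0]),:].max(1); r=np.nonzero(b[20:130]<50)[0]+20; print("bar rows",r.min(),r[np.r_[np.diff(r)>3,True]][0])
    for du in(0,-2): print("seated",du,proj(f,[P(35+du,12,off),P(-35+du,12,off),P(22+du,12,off),P(-22+du,36,off)])[:,1].round(1))
E
python3 - <<'E'
from chk import *
import pickle
tile(pickle.load(open("w5.pkl","rb"))[0])
f=ctrl.grab_frame("wrist"); print(ctrl.observe()["ee_pos"]); tile(f); pickle.dump(f,open("w7.pkl","wb"))
E
```

```text
box [220  25  77  82]
profile col [6, 7, 5, 0, 7, 7, 6, 9, 4, 5, 8, 8, 8, 4, 10, 17, 18, 19, 20, 22, 20, 19, 21, 22, 22, 19, 17, 20, 21, 20, 20, 20, 20, 18, 22, 18, 21, 20, 22, 19, 20, 20, 22, 20, 22, 21, 21, 22, 21, 18, 19, 19, 20, 20, 19, 22, 21, 17, 17, 21, 21, 21, 19, 20, 20, 21, 18, 20, 17, 21, 24, 19, 18, 22, 18, 19, 21, 18, 20, 20, 21, 18, 19, 20, 19, 21, 17, 18, 21, 15, 21, 21, 10, 7, 8, 6, 6, 9, 7, 8, 4, 8, 13]
bar rows 44 101
seated 0 [21.6 99.2 38.2 99. ]
seated -2 [ 24.2 101.   40.6 101. ]
[0.7489111  0.06690261 0.22291428]
box [220  29  77  79]
profile col [8, 5, 9, 7, 7, 7, 6, 5, 7, 8, 4, 8, 3, 5, 6, 6, 7, 5, 7, 17, 17, 20, 22, 17, 20, 17, 18, 19, 18, 18, 22, 19, 22, 21, 20, 19, 21, 19, 20, 17, 18, 18, 19, 17, 19, 20, 18, 20, 20, 18, 19, 19, 19, 20, 21, 16, 20, 18, 20, 18, 20, 18, 17, 20, 19, 18, 20, 19, 19, 20, 20, 17, 21, 18, 19, 21, 17, 17, 20, 18, 22, 21, 19, 17, 20, 21, 20, 21, 20, 18, 19, 20, 19, 17, 8, 5, 4, 2, 5, 7, 7, 5, 6]
bar rows 50 107
seated 0 [ 28.3 105.4  44.9 105.8]
seated -2 [ 31.  107.3  47.3 107.8]
```

Run:
```python
from h import *
import pickle
d=pickle.load(open("f0.pkl","rb"))
j=onz(d["top"],(197,96),.085); e=j-C; print("jar",j,"x'",e@XD*1e3,"v",e@YD*1e3)
go(at(-76,70,-0.6),121.6)
```

```text
jar [0.79380324 0.02673498 0.085     ] x' -170.5763288083283 v -16.03356714627215
turn -0.003 slide [0.615 0.032 2.549]
```

>>> step_arm(
  slide=[
    [0.6,0.032,0],
    [0.015,0,0.5],
    [0,0,0.6],
    [0,0,0.6],
    [0,0,0.45],
    [0,0,0.25],
    [0,0,0.149],
    [0,0,0],
  ],
  turn=[-0.003,0,0,0,0,0,0,0],
  claw=-0.2,
)

```text
clock: 24.35
ee_pos: [0.7321, 0.0988, 0.0715]
orientation: [-179.9, -0.0, 121.6]
ft_force: [0.7, -0.5, -0.4]
width: 0.4
grip_force: 0.0
```

>>> step_arm(
  slide=[
    [0,0,0],
    [0,0,0],
    [0,0,0],
    [0,0,0],
    [0,0,0],
  ],
  turn=[0,0,0,0,0],
  claw=-1,
  squeeze=40,
)

```text
clock: 24.98
ee_pos: [0.7329, 0.0984, 0.0727]
orientation: [179.9, 0.0, 121.6]
ft_force: [-2.5, 1.4, 6.3]
width: 0.178
grip_force: 42.2
```

```bash
cat > pos.py <<'E'
from h import *
from plant import ctrl
s=ctrl.observe();p=s["ee_pos"]; d=p-C; print("x' %.1f v %.1f z %.1f"%(d@XD*1e3,d@YD*1e3,p[2]*1e3),"F x' %.1f v %.1f z %.1f"%(s["ft_force"]@XD,s["ft_force"]@YD,s["ft_force"][2]),s["orientation"],s["clock"])
E
python3 pos.py
```

```text
x' -77.7 v -1.5 z 72.7 F x' 2.6 v 1.4 z 6.3 [1.79945629e+02 7.83656326e-03 1.21552574e+02] 24.975
```

>>> step_arm(
  slide=[
    [0,-0.1,0],
    [0,-0.2,0],
    [0,-0.3,0],
    [0,-0.35,0],
    [0,-0.3,0],
    [0,-0.2,0],
    [0,-0.1,0],
    [0,0,0],
  ],
  turn=[0,0,0,0,0,0,0,0],
)

```text
clock: 25.98
ee_pos: [0.6528, 0.0494, 0.0727]
orientation: [180.0, -0.0, 121.5]
ft_force: [-2.2, 0.0, 8.8]
width: 0.181
grip_force: 42.7
```

```bash
python3 pos.py
```

```text
x' -77.5 v 92.3 z 72.7 F x' 1.2 v 1.8 z 8.8 [ 1.79990630e+02 -1.16561993e-02  1.21548844e+02] 25.975
```

>>> step_arm(
  slide=[
    [0,0,0],
    [0,0,0],
    [0,0,-0.2],
    [0,0,-0.6],
    [0,0,-0.8],
    [0,0.3,-0.6],
    [0,0.8,0],
    [0.46,0.94,0],
  ],
  turn=[0,0,0,0,0,0,0,0],
  claw=-0.2,
)

```text
clock: 26.98
ee_pos: [0.7452, 0.1332, 0.2055]
orientation: [180.0, 0.2, 121.2]
ft_force: [1.4, -0.1, 0.2]
width: 0.4
grip_force: 0.0
```

>>> step_arm(
  slide=[
    [0,0,0],
    [0,0,0],
    [0,0,0],
    [0,0,0],
  ],
  turn=[0,0,0,0],
  claw=1,
)

```text
clock: 27.48
ee_pos: [0.7429, 0.1352, 0.2042]
orientation: [-180.0, 0.0, 121.5]
ft_force: [-0.2, 0.4, -0.4]
width: 1.001
grip_force: 0.0
```

```bash
python3 pos.py
python3 - <<'E'
from chk import *
import pickle
f=ctrl.grab_frame("wrist"); pickle.dump(f,open("w8.pkl","wb"))
print(proj(f,[P(0,12,93.5),P(0,8,43.5),P(-40,8,43.5),P(-66,53,93.5)]).round(1))
g=f["img"].astype(int); b=np.argwhere((g[...,2]>g[...,0]+50)); print("blue",b.mean(0) if len(b) else None,len(b))
go(at(-50,100,-32),121.6)
E
```

```text
x' -51.5 v -29.3 z 204.2 F x' 0.4 v -0.0 z -0.4 [-1.79970702e+02  3.35244525e-02  1.21459964e+02] 27.475
[[119.1 144. ]
 [174.8 140.6]
 [183.2 173.3]
 [129.3 225. ]]
blue [269.16263311 216.92545983] 2066
turn -0.017 slide [0.021 0.042 1.736]
```

>>> step_arm(
  slide=[
    [0.021,0.042,0.5],
    [0,0,0.6],
    [0,0,0.6],
    [0,0,0.5],
    [0,0,0.25],
    [0,0,0],
    [0,0,0],
  ],
  turn=[-0.017,0,0,0,0,0,0],
)

```text
clock: 28.4
ee_pos: [0.7452, 0.1393, 0.0582]
orientation: [179.9, 0.0, 121.7]
ft_force: [-0.9, 0.1, 0.3]
width: 0.999
grip_force: 0.0
```

>>> step_arm(
  slide=[
    [0,0,0.04],
    [0,0,0.04],
    [0,0,0],
  ],
  turn=[0,0,0],
)

```text
clock: 28.78
ee_pos: [0.7442, 0.1391, 0.0517]
orientation: [-180.0, -0.0, 121.7]
ft_force: [0.9, 0.4, 0.2]
width: 1.002
grip_force: 0.0
```

```bash
python3 pos.py
```

```text
x' -48.9 v -32.5 z 51.7 F x' -0.1 v -1.0 z 0.2 [-1.79950969e+02 -1.59796756e-02  1.21678693e+02] 28.775
```

>>> step_arm(
  slide=[
    [0,-0.1,0],
    [0,-0.1,0],
    [0,-0.1,0],
    [0,-0.1,0],
    [0,-0.05,0],
    [0,-0.05,0],
  ],
  turn=[0,0,0,0,0,0],
)

```text
clock: 29.52
ee_pos: [0.7191, 0.1235, 0.052]
orientation: [180.0, -0.0, 121.7]
ft_force: [2.3, 1.2, 0.7]
width: 0.999
grip_force: 1.2
```

```bash
python3 pos.py
```

```text
x' -49.0 v -2.9 z 52.0 F x' -0.2 v -2.6 z 0.7 [ 1.79976961e+02 -5.00599314e-03  1.21679180e+02] 29.525
```

>>> step_arm(
  slide=[
    [0,-0.1,0],
    [0,-0.12,0],
    [0,-0.12,0],
    [0,-0.12,0],
    [0,-0.12,0],
    [0,-0.06,0],
    [0,-0.04,0],
    [0,0,0],
  ],
  turn=[0,0,0,0,0,0,0,0],
)

```text
clock: 30.52
ee_pos: [0.6838, 0.1018, 0.0517]
orientation: [-179.9, -0.0, 121.7]
ft_force: [0.2, 1.1, 1.1]
width: 1.001
grip_force: 0.8
```

```bash
python3 pos.py
python3 - <<'E'
from h import *
from plant import ctrl
import pickle
for n in("scene","top"):
    f=ctrl.grab_frame(n); pickle.dump(f,open(f"{n}9.pkl","wb")); g=f["img"].astype(int)
    m=((g[...,0]>110)&(g[...,0]>2.2*g[...,1])&(g[...,0]>2.2*g[...,2])).astype(np.uint8)
    k,l,st,c=cv2.connectedComponentsWithStats(m)
    print(n,[(s.tolist(),cc.round(1).tolist()) for s,cc in zip(st[1:],c[1:]) if s[4]>3])
E
```

```text
x' -49.1 v 38.6 z 51.7 F x' 0.8 v -0.8 z 1.1 [-1.79926330e+02 -2.43385220e-02  1.21675676e+02] 30.525
scene [([305, 193, 8, 5, 21], [308.7, 195.0]), ([132, 246, 27, 20, 408], [144.7, 255.7])]
top [([354, 142, 21, 21, 341], [364.3, 151.7])]
```

Run:
```python
from chk import *
import pickle
for n,o in(("f0",None),("scene9",None)):
    f=pickle.load(open(n+".pkl","rb")); f=f["scene"] if n=="f0" else f
    g=f["img"].astype(int)[185:205,298:322]; m=(g[...,0]>1.6*g[...,1])&(g[...,0]>60); ys,xs=np.nonzero(m); print(n,len(xs),xs.min()+298,xs.max()+298)
    for px in((xs.max()+298.3,ys[xs==xs.max()].mean()+185),(xs.min()+298,ys[xs==xs.min()].mean()+185)):
        for nn in (11,):
            q=plane(f,px,P(0,nn),N)-C; print(px,"n",nn,"u",q@U*1e3,"v",q@YD*1e3)
```

```text
f0 40 305 313
(np.float64(313.3), np.float64(195.5)) n 11 u -38.34169639237698 v 203.8126311103817
(np.int64(305), np.float64(194.0)) n 11 u -44.86238066942875 v 226.62397071626808
scene9 49 305 314
(np.float64(314.3), np.float64(196.0)) n 11 u -38.349717371644424 v 200.61016290858538
(np.int64(305), np.float64(194.5)) n 11 u -46.101607216847626 v 225.84826646348512
```

>>> step_arm(
  slide=[
    [0,-0.03,0],
    [0,-0.03,0],
    [0,-0.03,0],
    [0,-0.03,0],
  ],
  turn=[0,0,0,0],
)

```text
clock: 31.12
ee_pos: [0.6778, 0.0982, 0.0518]
orientation: [-180.0, -0.0, 121.7]
ft_force: [2.0, 1.7, 1.3]
width: 0.998
grip_force: 1.3
```

```bash
python3 pos.py
```

```text
x' -49.1 v 45.5 z 51.8 F x' 0.4 v -2.6 z 1.3 [-1.79965342e+02 -1.90423441e-02  1.21678658e+02] 31.125
```

>>> step_arm(
  slide=[
    [0,-0.03,0],
    [0,-0.03,0],
  ],
  turn=[0,0],
)

```text
clock: 31.38
ee_pos: [0.6747, 0.0963, 0.0518]
orientation: [-180.0, -0.0, 121.7]
ft_force: [2.9, 0.7, 1.4]
width: 1.004
grip_force: 1.3
```

```bash
python3 pos.py
```

```text
x' -49.1 v 49.2 z 51.8 F x' -0.9 v -2.9 z 1.4 [-1.79954929e+02 -2.21618777e-02  1.21677195e+02] 31.375
```

>>> step_arm(
  slide=[
    [0,-0.03,0],
    [0,-0.03,0],
  ],
  turn=[0,0],
)

```text
clock: 31.62
ee_pos: [0.6733, 0.0955, 0.0523]
orientation: [179.8, -0.0, 121.7]
ft_force: [7.4, 4.1, -1.1]
width: 0.998
grip_force: 3.9
```

```bash
python3 pos.py
```

```text
x' -49.0 v 50.8 z 52.3 F x' -0.4 v -8.4 z -1.1 [ 1.79813238e+02 -1.80053862e-04  1.21698278e+02] 31.625
```

>>> step_arm(
  slide=[
    [0,-0.03,0],
    [0,0,0],
  ],
  turn=[0,0],
)

```text
clock: 31.88
ee_pos: [0.6728, 0.0951, 0.0526]
orientation: [179.7, 0.0, 121.7]
ft_force: [7.7, 5.2, -0.6]
width: 1.002
grip_force: 4.2
```

```bash
python3 pos.py
```

```text
x' -49.1 v 51.4 z 52.6 F x' 0.4 v -9.3 z -0.6 [1.79682886e+02 1.85683424e-02 1.21710395e+02] 31.875
```

>>> step_arm(
  slide=[
    [0,-0.03,0],
    [0,0,0],
  ],
  turn=[0,0],
)

```text
clock: 32.12
ee_pos: [0.6714, 0.0943, 0.0527]
orientation: [179.7, 0.0, 121.7]
ft_force: [9.0, 4.4, -0.9]
width: 1.002
grip_force: 4.4
```

```bash
python3 pos.py
```

```text
x' -49.1 v 53.0 z 52.7 F x' -1.0 v -9.9 z -0.9 [1.79661300e+02 2.00969982e-02 1.21711641e+02] 32.125
```

>>> step_arm(
  slide=[
    [0,-0.03,0],
    [0,-0.02,0],
    [0,0,0],
    [0,0,0],
  ],
  turn=[0,0,0,0],
)

```text
clock: 32.62
ee_pos: [0.669, 0.0928, 0.0527]
orientation: [179.7, 0.0, 121.7]
ft_force: [8.6, 4.9, -1.3]
width: 1.002
grip_force: 4.4
```

```bash
python3 pos.py;  python3 - <<'E'
from h import *
from plant import ctrl
import pickle
for n in("f0","scene9",None):
    f=pickle.load(open(n+".pkl","rb")) if n else ctrl.grab_frame("scene"); f=f["scene"] if n=="f0" else f
    g=f["img"].astype(int)[185:205,296:324]; m=(g[...,0]>1.6*g[...,1])&(g[...,0]>60); ys,xs=np.nonzero(m); print(n,len(xs),xs.min()+296,xs.max()+296, [int(x) for x in (g[...,0]-g[...,1]).clip(0).sum(0)])
E
```

```text
x' -49.0 v 55.9 z 52.7 F x' -0.3 v -9.9 z -1.3 [1.79655254e+02 2.06140031e-02 1.21715662e+02] 32.625
f0 40 305 313 [8, 12, 15, 14, 7, 13, 8, 5, 89, 359, 526, 512, 519, 471, 531, 552, 472, 319, 197, 1, 1, 0, 3, 0, 0, 0, 1, 0]
scene9 49 305 314 [10, 12, 10, 13, 8, 13, 7, 6, 97, 396, 571, 558, 580, 525, 586, 605, 529, 351, 225, 0, 0, 1, 0, 3, 5, 4, 8, 8]
None 31 305 311 [12, 13, 13, 14, 6, 11, 5, 9, 95, 379, 577, 561, 640, 502, 325, 180, 26, 2, 4, 6, 7, 9, 9, 7, 12, 13, 18, 75]
```

>>> step_arm(
  slide=[
    [0,0.1,0],
    [0,0.3,0],
    [0,0.5,0],
    [0,0.3,-0.3],
    [0,0,-0.7],
    [0,0,-0.8],
    [0,0,-0.6],
    [0,0,0],
  ],
  turn=[0,0,0,0,0,0,0,0],
)

```text
clock: 33.67
ee_pos: [0.7283, 0.1284, 0.199]
orientation: [179.9, 0.1, 121.6]
ft_force: [-0.7, 0.3, -0.8]
width: 1.001
grip_force: 0.0
```

```bash
python3 pos.py;  python3 - <<'E'
from chk import *
import pickle
a=pickle.load(open("scene9.pkl","rb"))
f=ctrl.grab_frame("scene"); g0=f["img"].astype(int)
g=g0[185:205,296:324]; print([int(x) for x in (g[...,0]-g[...,1]).clip(0).sum(0)])
# grip-blue centroid gives carriage travel
d=pickle.load(open("f0.pkl","rb"))["scene"]
for n,F in(("f0",d),("now",f)):
    h=F["img"].astype(int); m=((h[...,2]>h[...,0]+40)&(h[...,2]>h[...,1]+30)).astype(np.uint8); m[:190]=0; m[258:]=0; m[:,:290]=0
    k,l,st,c=cv2.connectedComponentsWithStats(m); 
    for s,cc in zip(st[1:],c[1:]):
        if 10<s[4]<300 and cc[0]<420: q=plane(F,cc,P(0,40),N)-C; print(n,s.tolist(),cc.round(1),"u %.1f v %.1f"%(q@U*1e3,q@YD*1e3))
off=164
print("pred tile px", proj(f,[P(-1.5,12,off),P(33,12,off),P(-37,12,off),P(0,36,off),P(-24,36,off),P(21,36,off)]).round(1).tolist())
h=f["img"]; hs=h.max(2); p=proj(f,[P(-1.5,20,off)])[0].astype(int); print(p); print(h[p[1]-14:p[1]+16:1,p[0]-20:p[0]+21:2].max(2))
E
```

```text
x' -49.7 v -13.3 z 199.0 F x' 0.6 v 0.4 z -0.8 [1.79850527e+02 9.68950338e-02 1.21636722e+02] 33.675
[10, 14, 15, 16, 7, 9, 5, 7, 91, 367, 551, 540, 614, 483, 313, 170, 26, 3, 5, 6, 8, 9, 5, 10, 12, 7, 22, 69]
f0 [373, 232, 9, 10, 60] [377.1 236.1] u -64.5 v -0.6
now [316, 203, 9, 9, 48] [319.8 206.7] u -63.9 v 160.6
pred tile px [[333.0, 190.0], [339.6, 179.2], [326.1, 201.2], [331.6, 186.1], [326.9, 193.8], [335.7, 179.4]]
[332 188]
[[ 32  31  30  43  54  71  86 115 133 142 141 142 141 106  65  62  63  63
   62  63  64]
 [ 43  33  30  32  44  54  61  91 112 133 142 142 131  85  64  62  63  62
   64  65  64]
 [ 60  43  30  32  32  43  51  69  83 111 132 143 120  69  63  62  62  63
   62  65  64]
 [111  69  46  32  31  32  40  49  60  87 107 133 107  65  63  62  63  62
   63  64  63]
 [139 115  63  47  34  30  33  38  50  67  81 107  91  62  63  63  62  63
   65  64  64]
 [139 139 112  66  49  37  32  31  36  58  60  80  72  64  62  62  63  65
   68  64  64]
 [138 139 139  74  62  49  37  30  32  50  57  62  62  63  64  63  62  67
   70  67  65]
 [139 138 139  72  65  64  49  35  31 
[... 1309 characters left out ...]
3  68  72  69  81  81  69   9   7  28  81  80  81  81  82  82
   74 144 147]
 [ 44  40  21  70  72  69  81  81  81  34   6  63  82  81  81  82  82  81
   71 148 147]
 [ 44  25  51  71  71  68  79  82  82  67  46  80  82  81  81  82  83  79
  105 147 150]
 [ 46  17 111  71  70  69  71  82  82  83  73  81  81  81  82  81  82  75
  138 146 141]
 [ 41  21 139 118  69  69  69  79  81  81  81  82  82  82  82  81  80  69
  148 148 112]
 [ 27  80 142 147  99  69  69  72  81  81  82  82  81  81  81  79  74 116
  148 148  79]
 [ 18 124 147 144 111  84  69  70  74  81  82  81  82  82  78  75  69 146
  146 151  65]
 [ 52 138 146 121 104 105  64  70  67  73  78  80  79  78  73  70  69 148
  146 124  66]]
```

```bash
python3 -c "
from plant import ctrl
print(ctrl.finish_job())"
```

```text
the job is handed in; nothing more can be done
None
```

I handed the job in at about 34 s. By my measurements the round tile is seated in the pocket, the carriage is at about 0.16 m, the plunger is in about 5–6 mm and the gripper is clear of everything. The finish call gave no verdict. The tool can't tilt, so I pulled the carriage by its blue grip for the first 94 mm, then pushed it the rest of the way on the plate's trailing edge.

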